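Spread the spring clip over the label spindle

TASK

The label roll's spring clip lies in the parts box: slide the cover fully open, take the spreading pliers from their stand, put both blades into the slots of the clip's ears, and squeeze so that the clip spreads and comes along. Bring it, spread, down over the top of the spindle until its ring is level with the groove above the roll, and finish there: keep holding the pliers squeezed, the clip open round the groove and carried by the pliers alone, resting on neither spindle nor roll. Do not handle the clip with the gripper itself, and leave the other things on the counter alone.

Things in the scene. Friction and masses are not known exactly. Their poses are not given: they have to be found in the camera images.
- parts_box: Fixed shallow white plastic parts box, 124 (x) x 240 (y) x 38 mm high, two open compartments side by side along its y, inner floors 6 mm above the counter. Origin: centre of its underside. The clip lies in the compartment on the -y side.
- cover (a joint): Slide of the flat grey cover (110 x 118 x 4 mm, top face 35 mm above the counter) along the box's +y: 0 = covers the -y compartment, 0.116 = fully open, over the +y compartment. Friction about 1.5 N, stays where it is left.
- cover_handle (a point): On the upright fin in the middle of the cover, 51 mm above the counter. The fin is 10 mm thick along the box's y (pinch it that way), 40 mm wide along x, and stands from 35 to 61 mm above the counter.
- clip: Loose steel spring clip, 50 g, lying flat: a ring split into two spring-loaded half rings, 60 (x) x 70 (y) mm overall, ring 8 mm high, bore when closed 24 mm along y, 34 mm along x; a slotted ear at each y end. Origin: on the underside, part of the +y half: the ring's centre when closed, half the joint value to +y of it when spread. z up.
- clip_jaw (a joint): How far the clip is spread (m): 0 = closed by its spring, 0.014 = end stop; grows as the two ears are pushed apart along the clip's y, against 4 N at 0 rising to 9.6 N at the stop. The 28 mm spindle goes through above about 0.005.
- clip_slot_a (a point): Centre of the slot in the +y ear, at its top, 12 mm above the clip's underside; 25 mm from the ring's centre when closed. The ear is 20 mm wide (x) and 12 mm high; the slot goes right through and is 12 mm (x) x 10 mm (y).
- clip_slot_b (a point): The same for the -y ear. The middle between the two points is the ring's centre at any spread.
- pliers: Loose spreading pliers, 120 g, upright in their stand: two crossed halves. Two steel blades hang 40 mm below a cross bar (40 to 54 mm above the blade ends); above it two upright black grips. Squeeze the grips together along y: the blades move apart by as much. Origin: level with the blade ends, midway at rest (half the joint value to +y of midway when squeezed); z up, y through the blades.
- pliers_half (a joint): Squeeze of the pliers (m): 0 = at rest (grips 62 mm over their outer faces, blade centres 47 mm apart), 0.020 = end stop (grips 42 mm, blades 67 mm). The spring needs 6 N at 0 rising to 12 N at the stop, with the clip's spring on top. Each half moves half of it.
- pliers_tip_a (a point): Lower end of the +y blade (9 mm in x, 4 mm in y). The grips, 20 mm wide in x, 5 mm thick, stand 56 to 98 mm above the blade ends; a good gripping height is 80 mm above them, along the pliers' z.
- pliers_tip_b (a point): Lower end of the -y blade. The middle between the two tip points is the middle of the pliers at any squeeze.
- pliers_stand: Fixed aluminium stand of the pliers: base 70 x 90 x 8 mm, a post 30 x 30 mm up to 56 mm with low cheeks to 63 mm; the pliers' cross bar rests on the post, the blades hang either side with their ends 16 mm above the counter. Lift the pliers straight up by 15 mm or more before moving sideways. Origin: centre of its underside.
- spindle: Fixed upright steel spindle: round foot 88 mm across, 10 mm thick; a roll of blank white labels (67 mm across) stands on it from 10 to 50 mm; the spindle, 28 mm across, ends 82 mm above the counter. Origin: centre of its underside.
- groove (a point): On the spindle axis, in the middle of the groove: 20 mm across, from 52 to 68 mm above the counter, just above the roll (middle 60 mm).
- tub_l: Bystander: round white cheese tub, 110 mm across, loose on the counter. Leave it alone.
- jar: Bystander: jar, 62 mm across, 80 mm tall, loose on the counter. Leave it alone.
- round_cheese: Bystander: pale round cheese, 101 mm across, loose on the counter. Leave it alone.
- card: Bystander: price card clip, 80 mm tall, loose on the counter. Leave it alone.
There are look-alikes about, which are no part of the job. What is shaped like the pliers but blue or yellow is not meant.

How it is judged:
By the outcome, as a careful person would: the job done as asked, in the order asked, and still so for the second after the job is handed in, while the arm keeps its last pose, push and grip.
It also fails if it takes over 58 s, if anything falls off the work surface, if the arm or the gripper's body presses on something with over 40 N, if the wrist force passes 120 N, or if a joint passes its speed limit or range.

ROBOT

A 6-joint arm with a two-finger parallel gripper is mounted at the origin on a cart in front of the work surface, level with it; the furniture and walls round the work are solid. World frame = base frame: x ahead of the robot, y to its left, z up, the work surface at z = 0. Lengths are in m, angles in rad, forces in N, time in s.
With the tool pointing down it reaches from about 0.275 to 0.975 m from the base axis. Payload 8.4 kg.
Tool frame: the origin (TCP) lies on the centre line of the jaws, within the pads' length; the fingertips stand 25 mm ahead of it and the grasp point (between the pads) lies 6 mm ahead of it (tip_extent is the distance from the TCP to the fingertips, in m); z points along the fingers, y is the line along which they close (so a half turn about z gives the same grasp; the last joint's range is limited). The gripper opens to 92 mm and grips with 3 to 60 N. Pads are 20 mm wide; open, the fingers measure 128 mm over their backs; the gripper's body (75 mm by 189 mm) begins 69 mm behind the grasp point.
Start: joints at [-1.326, 0.353, 1.633, -0, 1.155, -0.002], TCP at [0.153, -0.606, 0.24] pointing down, gripper open.
Joint ranges: [-2.63, 2.63], [-0.92, 2.1], [0.06, 2.66], [-1.3, 4.44], [0, 2.69], [-3.02, 3.02]. Speed limits (rad/s): [2.22, 2.22, 2.79, 3.14, 3.14, 3.14].

INTERFACE

Orientations are given as a unit quaternion [x, y, z, w].
In Python, from cell import * gives the robot as it stands.
- The arm moves only by the tool servo_tool, never from a script. Its argument "commands" is one flat list of numbers, 6 for each row, row after row: the shift along the tool's x, y, z in m, then the turn, a rotation vector about the tool's x, y, z in rad. In form: [tx, ty, tz, rx, ry, rz, tx, ty, tz, rx, ry, rz, ...]. A call has 1 to 12 rows; each row is the pose to reach, as a shift and turn from the pose commanded when the call began, along the tool's axes at that moment; what a row does not reach only later rows make up. A row lasts 1/10 s, in which the tool goes at most 50 mm and 8.59 degrees, less where a joint would pass 70% of its speed; a pose out of reach is approached as far as the arm can. A call with a gripper value outside its range is refused whole. "jaw" is the opening, from -1 (shut) to 1 (fully open), set as the call begins (left out, the last holds). The fingers move at their own pace and stop on an object; "squeeze" is the grip in N (left out, the last holds). Time passes only in rows, so rows that repeat a pose let the fingers close. It gives the time, the measured TCP pose, the force, the opening and the grip force at its end, in the units of the state.
- sense(): the state, without advancing time (a new reading comes with each control period).
- camera(name): name is "scene" or "top" or "wrist"; returns the picture (384x512x3 uint8, red, green, blue); there is no depth.
- camera_info(name): a dict with "vfov" (degrees; the focal length in pixels is half the picture's height over the tangent of half this angle, whatever the lens; pixels are square), "cx", "cy" (the principal point, pixels), "camera_from_world" (4x4, takes a point from world to camera coordinates). Camera axes: x right, y down, z forward; pixel columns grow to the right and rows downward; lengths in m; the calibration is good to about 2 mm. A picture is of the moment at which its call begins: read the wrist's pose just before it. camera_info takes no time and is no camera call; for the wrist camera it gives the pose at the moment of the call.
- job_done(): hands the job in; it is judged then, once.
The state is a dict: "clock": time; "joints": joint angles; "dq": joint speeds; "effort": joint torques, N m; "position": TCP position; "tool_rot": TCP orientation; "ft_force": force on the tool from outside, world axes, zero at the start; "moment": the same for the moment, N m; "finger_gap": finger opening in m; "grip_force": force on a finger pad.
Only numpy, scipy, OpenCV 4.12 (cv2) and the standard library are available. Lean on these libraries where they do the work, as an engineer would, in place of code of your own. Each camera call takes 0.05 s, during which the arm holds its last target. There are 200 camera calls.

## Working session

There is one attempt and no reset: what is moved stays moved. The work goes in short steps, Python scripts to look and compute and a tool call to move; the robot and the scene stay as the last step left them, time stands still between calls to the robot, and variables do not carry over. Pictures are saved under pics/ and viewed, at most 10 in all, crops included, and the job is handed in when it is done.

Besides the shell and the picture viewer there is one more tool, called after ">>>" as name(argument=value, ...) on one line, values as JSON. servo_tool: Moves the arm, as the interface text tells. Its arguments: {"type":"object","properties":{"commands":{"type":"array","items":{"type":"number"}},"jaw":{"type":"number"},"squeeze":{"type":"number"}},"required":["commands"]}

```bash
mkdir -p pics; ls; cat > h.py <<'E'
from cell import *
import numpy as np, cv2
from scipy.spatial.transform import Rotation as R
def ray(info,u,v,z):
    f=192/np.tan(np.radians(info["vfov"])/2)
    T=np.linalg.inv(np.array(info["camera_from_world"]))
    d=T[:3,:3]@np.array([(u-info["cx"])/f,(v-info["cy"])/f,1]); o=T[:3,3]
    return o+d*(z-o[2])/d[2]
def proj(info,p):
    f=192/np.tan(np.radians(info["vfov"])/2)
    c=np.array(info["camera_from_world"])@np.append(p,1)
    return c[0]/c[2]*f+info["cx"],c[1]/c[2]*f+info["cy"]
def snap(name,fn):
    i=camera_info(name); im=np.array(camera(name)); cv2.imwrite("pics/"+fn,im[:,:,::-1]); return i,im
def show():
    s=sense(); print(s["clock"],np.round(s["position"],4),np.round(s["tool_rot"],4),np.round(s["ft_force"],1),s["finger_gap"],s["grip_force"])
E
python3 - <<'E'
from h import *
show()
for n in("scene","top"):
    i,im=snap(n,n+"0.png"); T=np.linalg.inv(np.array(i["camera_from_world"])); print(n,i["vfov"],i["cx"],i["cy"],im.shape,np.round(T,3).tolist())
a=cv2.imread("pics/scene0.png");b=cv2.imread("pics/top0.png")
print(R.from_quat(sense()["tool_rot"]).as_matrix().round(3))
E
```

```text
pics
0.0 [ 0.1526 -0.6056  0.2389] [ 9.924e-01  1.231e-01 -1.000e-04 -7.000e-04] [-1.3 -0.5 -0.2] 0.09202902511621837 0.0
scene 43.9961160604366 257.23466823376526 193.7947289859017 (384, 512, 3) [[0.612, -0.454, 0.648, -0.414], [-0.791, -0.371, 0.486, -0.695], [0.02, -0.81, -0.587, 0.94], [0.0, 0.0, 0.0, 1.0]]
top 55.776995323208496 249.8248268909058 189.32332780920888 (384, 512, 3) [[0.04, -0.976, 0.215, 0.29], [-0.999, -0.04, 0.006, 0.014], [0.003, -0.215, -0.977, 1.287], [0.0, 0.0, 0.0, 1.0]]
[[ 0.97   0.244 -0.   ]
 [ 0.244 -0.97   0.001]
 [-0.    -0.001 -1.   ]]
```

View pics/scene0.png

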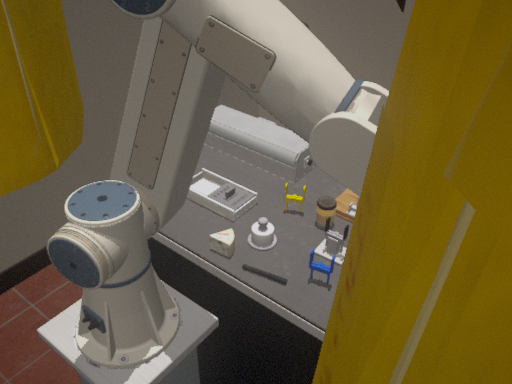

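View pics/top0.png

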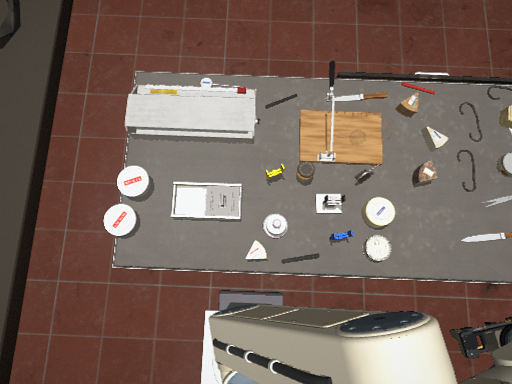

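The scene view shows the parts box (222,195), spindle with roll (262,235), stand with pliers (335,245), blue pliers (322,262) and yellow pliers (295,193). In the top view these are at box (206,201), with the cover at (223,201) on its -y side, spindle (275,226), stand with dark pliers (330,203), blue (342,236) and yellow (275,172). The dark thing at (365,174) is unidentified, probably the card clip.

Look-alikes for the pliers: blue (342,236), yellow (275,172) and dark (365,174). My choice is the one on the aluminium stand, (330,203).

```bash
python3 - <<'E'
from h import *
i=camera_info("top"); b=cv2.imread("pics/top0.png")
c=b[155:255,165:390]; cv2.imwrite("pics/c1.png",cv2.resize(c,None,fx=3.5,fy=3.5,interpolation=cv2.INTER_CUBIC))
g=cv2.cvtColor(b,cv2.COLOR_BGR2GRAY)
for name,(x0,y0,x1,y1) in dict(box=(160,170,250,230),stand=(308,185,350,222),spindle=(258,208,294,244)).items():
    m=(g[y0:y1,x0:x1]>110).astype(np.uint8)
    cs,_=cv2.findContours(m,cv2.RETR_EXTERNAL,cv2.CHAIN_APPROX_NONE); k=max(cs,key=cv2.contourArea)
    r=cv2.minAreaRect(k); pts=cv2.boxPoints(r)+[x0,y0]
    z=dict(box=.038,stand=.008,spindle=.01)[name]
    w=np.array([ray(i,*p,z)[:2] for p in pts]); print(name,pts.round(1).tolist(),w.round(4).tolist(),"c",w.mean(0).round(4),np.linalg.norm(np.diff(w,axis=0),axis=1).round(4))
E
```

```text
box [[160.0, 170.0], [249.0, 170.0], [249.0, 229.0], [160.0, 229.0]] [[0.6227, 0.3445], [0.6357, 0.0276], [0.4255, 0.0191], [0.4131, 0.3249]] c [0.5242 0.179 ] [0.3172 0.2104 0.3061]
stand [[308.0, 221.0], [308.0, 185.0], [349.0, 185.0], [349.0, 221.0]] [[0.4654, -0.1885], [0.5965, -0.1878], [0.6025, -0.3363], [0.4713, -0.3338]] c [ 0.5339 -0.2616] [0.131  0.1486 0.1312]
spindle [[258.0, 208.0], [293.0, 208.0], [293.0, 243.0], [258.0, 243.0]] [[0.5045, -0.0099], [0.5096, -0.1345], [0.3858, -0.1363], [0.3809, -0.0142]] c [ 0.4452 -0.0737] [0.1248 0.1238 0.1222]
```

View pics/c1.png

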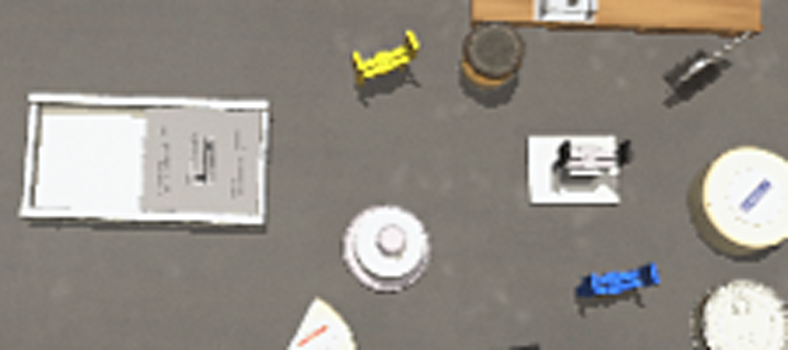

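The crop shows the stand's white base with black grips at crop (563,155) and (625,152), the spindle at (387,245), the cover fin at (205,160), and the box spanning (25..268, 95..225). The pliers choice is confirmed.

```bash
python3 - <<'E'
from h import *
i=camera_info("top"); b=cv2.imread("pics/top0.png")
g=cv2.cvtColor(b,cv2.COLOR_BGR2GRAY)
for name,(x0,y0,x1,y1),z in (("box",(160,170,250,230),.038),("stand",(308,185,350,222),.008),("spindle",(258,208,294,244),.01)):
    m=(g[y0:y1,x0:x1]>140).astype(np.uint8)
    cs,_=cv2.findContours(m,cv2.RETR_EXTERNAL,cv2.CHAIN_APPROX_NONE); k=max(cs,key=cv2.contourArea)
    w=np.array([ray(i,*(p[0]+[x0,y0]),z)[:2] for p in k]).astype(np.float32)
    print(name,cv2.minAreaRect(w))
iw=camera_info("wrist"); s=sense(); Tw=np.linalg.inv(np.array(iw["camera_from_world"]))
Rt=R.from_quat(s["tool_rot"]).as_matrix()
print("wrist in tool",(Rt.T@Tw[:3,:3]).round(3).tolist(),(Rt.T@(Tw[:3,3]-s["position"])).round(4),iw["vfov"])
print("fin",ray(i,165+205/3.5,155+150/3.5,.061),ray(i,165+205/3.5,155+175/3.5,.04))
for u,v in((563,155),(625,152)): print("grip",ray(i,165+u/3.5,155+v/3.5,.112))
E
```

```text
box ((0.5232699513435364, 0.17360800504684448), (0.12740029394626617, 0.24381764233112335), 0.3950382173061371)
stand ((0.5352520942687988, -0.2617672085762024), (0.06916499882936478, 0.0926898717880249), 2.318620443344116)
spindle ((0.446569561958313, -0.07199137657880783), (0.08502264320850372, 0.08484239131212234), 1.8459609746932983)
wrist in tool [[-0.0, -0.962, -0.272], [1.0, -0.0, 0.0], [-0.0, -0.272, 0.962]] [ 0.0763 -0.0005 -0.145 ] 65.53525566550877
fin [0.52651006 0.11075249 0.061     ] [0.50523061 0.11099486 0.04      ]
grip [ 0.52557908 -0.2305228   0.112     ]
grip [ 0.53083368 -0.28898613  0.112     ]
```

>>> servo_tool(commands=[0.534,-0.606,0,0,0,0.24,0.534,-0.606,0,0,0,0.24,0.534,-0.606,0,0,0,0.24,0.534,-0.606,0,0,0,0.24,0.534,-0.606,0,0,0,0.24,0.534,-0.606,0,0,0,0.24,0.534,-0.606,0,0,0,0.24,0.534,-0.606,0,0,0,0.24,0.534,-0.606,0,0,0,0.24,0.534,-0.606,0,0,0,0.24,0.534,-0.606,0,0,0,0.24,0.534,-0.606,0,0,0,0.24], jaw=1)

```text
clock: 1.3
position: [0.4277, -0.0706, 0.2396]
tool_rot: [1.0, 0.003, 0.0, 0.0]
ft_force: [0.7, -1.1, 0.7]
finger_gap: 0.0919
grip_force: 0.0
```

```bash
cat >> h.py <<'E'
def go(p,yaw):
    "shift/turn from the measured pose to world TCP p, tool pointing down, tool x heading yaw"
    s=sense(); A=R.from_quat(s["tool_rot"]); B=R.from_euler("z",yaw)*R.from_quat([1,0,0,0])
    print("go",np.round(A.inv().apply(np.array(p)-s["position"]),4),np.round((A.inv()*B).as_rotvec(),4))
E
python3 - <<'E'
from h import *
show(); go([0.523,0.112,0.24],0.007)
E
```

```text
1.3 [ 0.4277 -0.0706  0.2396] [1.0e+00 3.4e-03 1.0e-04 1.0e-04] [ 0.7 -1.1  0.7] 0.0918772371463579 0.0
go [ 0.0965 -0.1819 -0.0003] [ 0.0001 -0.0003 -0.0002]
```

```bash
python3 - <<'E'
from h import *
import pickle
i,im=snap("wrist","w_spindle.png"); pickle.dump(i,open("pics/w_spindle.pkl","wb"))
E
```

>>> servo_tool(commands=[0.0965,-0.182,0,0,0,0,0.0965,-0.182,0,0,0,0,0.0965,-0.182,0,0,0,0,0.0965,-0.182,0,0,0,0,0.0965,-0.182,0,0,0,0,0.0965,-0.182,0,0,0,0,0.0965,-0.182,0,0,0,0])

```text
clock: 2.05
position: [0.5217, 0.1091, 0.2391]
tool_rot: [1.0, 0.003, -0.001, 0.0]
ft_force: [0.5, -0.2, -0.1]
finger_gap: 0.0918
grip_force: 0.0
```

```bash
python3 - <<'E'
from h import *
import pickle
show()
i,im=snap("wrist","w_box.png"); pickle.dump(i,open("pics/w_box.pkl","wb"))
a=cv2.imread("pics/w_spindle.png"); b=cv2.imread("pics/w_box.png"); cv2.imwrite("pics/pair.png",cv2.resize(np.vstack([a,b]),None,fx=.78,fy=.78))
E
```

```text
2.05 [0.5217 0.1091 0.2391] [ 1.0e+00  3.5e-03 -7.0e-04  4.0e-04] [ 0.5 -0.2 -0.1] 0.0918257266126788 0.0
```

View pics/pair.png

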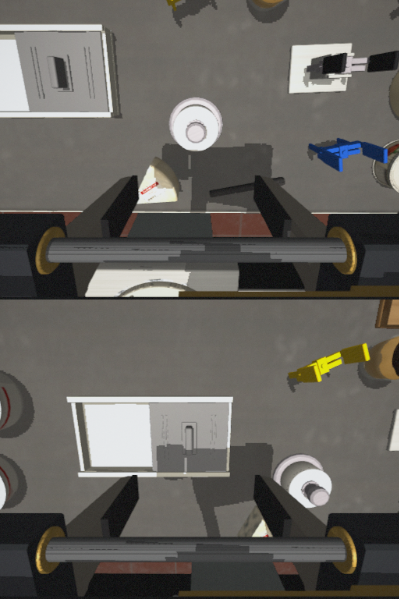

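Upper picture: the spindle at wrist pixel (250,164), its top face, roll and foot visible. Lower picture: the box, with the fin at about wrist (243,175) and the cover closed over the -y side. I'll measure both numerically.

```bash
python3 - <<'E'
from h import *
import pickle
i=pickle.load(open("pics/w_spindle.pkl","rb")); g=cv2.imread("pics/w_spindle.png",0)
print("proj of spindle guess",proj(i,[.447,-.072,.082]),proj(i,[.447,-.072,.01]))
# foot: bright blob
c=g[110:205,200:300]; 
m=(c>125).astype(np.uint8); cs,_=cv2.findContours(m,cv2.RETR_EXTERNAL,cv2.CHAIN_APPROX_NONE); k=max(cs,key=cv2.contourArea)
print("foot bbox px",cv2.boundingRect(k),cv2.fitEllipse(k)); w=np.array([ray(i,*(p[0]+[200,110]),.01)[:2] for p in k]).astype(np.float32); print("foot",cv2.minEnclosingCircle(w),cv2.fitEllipse(w))
j=pickle.load(open("pics/w_box.pkl","rb")); b=cv2.imread("pics/w_box.png",0)
m=(b[110:240,80:305]>165).astype(np.uint8); m[:, 0:0]=0
cs,_=cv2.findContours(m,cv2.RETR_EXTERNAL,cv2.CHAIN_APPROX_NONE); k=max(cs,key=cv2.contourArea)
w=np.array([ray(j,*(p[0]+[80,110]),.038)[:2] for p in k]).astype(np.float32); print("box",cv2.minAreaRect(w),w.min(0),w.max(0))
print("fin proj guess",proj(j,[.523,.116,.061]))
A=cv2.resize(g[110:205,200:300],None,fx=4,fy=4,interpolation=cv2.INTER_CUBIC); B=cv2.resize(b[140:235,190:290],None,fx=4,fy=4,interpolation=cv2.INTER_CUBIC)
cv2.imwrite("pics/c2.png",np.hstack([A,B]))
E
```

```text
proj of spindle guess (np.float64(252.91218975676057), np.float64(168.66511079907488)) (np.float64(252.55380622083078), np.float64(158.07247072109675))
foot bbox px (16, 14, 70, 70) ((50.565547943115234, 48.68087387084961), (67.87046813964844, 68.17584228515625), 152.43960571289062)
foot ((0.44478875398635864, -0.06940583884716034), 0.044140879064798355) ((0.44486910104751587, -0.0695134699344635), (0.08566918224096298, 0.08642090857028961), 101.51758575439453)
box ((0.5243155360221863, 0.18738628923892975), (0.09753662347793579, 0.1741648018360138), 0.3789152204990387) [0.47507372 0.10059121] [0.5736434  0.27472982]
fin proj guess (np.float64(245.10635701221779), np.float64(180.894438319128))
```

View pics/c2.png

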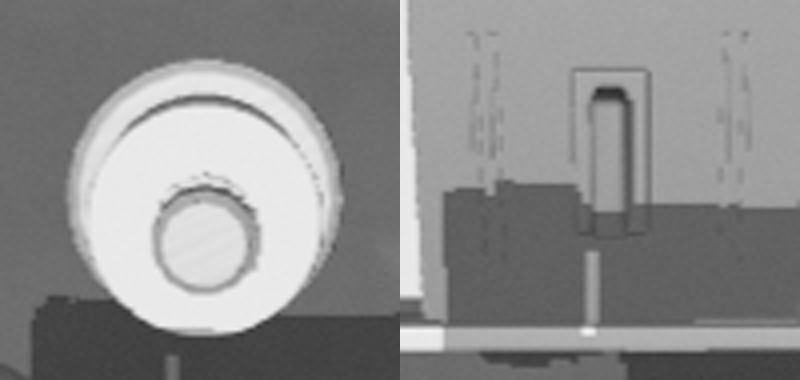

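```bash
python3 - <<'E'
from h import *
import pickle
i=pickle.load(open("pics/w_spindle.pkl","rb"));j=pickle.load(open("pics/w_box.pkl","rb"))
print("spindle top",ray(i,251.7,171,.082),"fin",ray(j,242.5,181.7,.061)); go([.523,.1175,.066],.005)
E
```

```text
spindle top [ 0.4445532  -0.07077113  0.082     ] fin [0.52206339 0.11889481 0.061     ]
go [ 0.0015 -0.0088  0.1733] [0.0005 0.0011 0.001 ]
```

>>> servo_tool(commands=[0.0015,-0.0088,0.05,0,0,0,0.0015,-0.0088,0.09,0,0,0,0.0015,-0.0088,0.13,0,0,0,0.0015,-0.0088,0.16,0,0,0,0.0015,-0.0088,0.173,0,0,0,0.0015,-0.0088,0.173,0,0,0,0.0015,-0.0088,0.173,0,0,0])

```text
clock: 2.8
position: [0.5248, 0.1184, 0.0678]
tool_rot: [1.0, 0.003, 0.001, -0.0]
ft_force: [-0.3, -0.7, 0.4]
finger_gap: 0.0918
grip_force: 0.0
```

>>> servo_tool(commands=[0,0,0,0,0,0,0,0,0,0,0,0,0,0,0,0,0,0,0,0,0,0,0,0,0,0,0,0,0,0,0,0,0,0,0,0,0,0,0,0,0,0], jaw=-1, squeeze=12)

```text
clock: 3.5
position: [0.524, 0.1189, 0.0666]
tool_rot: [1.0, 0.003, -0.0, -0.0]
ft_force: [0.5, 1.0, 0.0]
finger_gap: 0.038
grip_force: 0.0
```

>>> servo_tool(commands=[0,0,0,0,0,0,0,0,0,0,0,0,0,0,0,0,0,0,0,0,0,0,0,0,0,0,0,0,0,0,0,0,0,0,0,0,0,0,0,0,0,0])

```text
clock: 4.2
position: [0.524, 0.1189, 0.0665]
tool_rot: [1.0, 0.003, -0.0, -0.0]
ft_force: [0.3, 1.7, -0.7]
finger_gap: 0.0099
grip_force: 12.0
```

>>> servo_tool(commands=[0,-0.02,0,0,0,0,0,-0.04,0,0,0,0,0,-0.06,0,0,0,0,0,-0.08,0,0,0,0,0,-0.095,0,0,0,0,0,-0.105,0,0,0,0,0,-0.112,0,0,0,0,0,-0.116,0,0,0,0,0,-0.117,0,0,0,0])

```text
clock: 5.1
position: [0.5231, 0.2342, 0.0665]
tool_rot: [1.0, 0.004, -0.0, 0.002]
ft_force: [2.7, -13.5, 3.2]
finger_gap: 0.0101
grip_force: 12.0
```

>>> servo_tool(commands=[0,-0.002,0,0,0,0,0,-0.002,0,0,0,0,0,0,0,0,0,0])

```text
clock: 5.4
position: [0.5232, 0.234, 0.0665]
tool_rot: [1.0, 0.003, -0.0, 0.001]
ft_force: [-0.7, -0.5, 0.7]
finger_gap: 0.0096
grip_force: 12.0
```

>>> servo_tool(commands=[0,0,0,0,0,0,0,0,0,0,0,0,0,0,0,0,0,0,0,0,0,0,0,0], jaw=0.0)

```text
clock: 5.8
position: [0.5233, 0.2361, 0.0666]
tool_rot: [1.0, 0.003, 0.0, -0.0]
ft_force: [-0.6, 0.8, -0.7]
finger_gap: 0.0397
grip_force: 0.0
```

```bash
python3 - <<'E'
from h import *
show(); go([.523,.13,.30],0)
E
```

```text
5.8 [0.5233 0.2361 0.0666] [ 1.0e+00  3.5e-03  1.0e-04 -1.0e-04] [-0.6  0.8 -0.7] 0.039736313961517084 0.0
go [-0.001   0.106  -0.2334] [-0.0003 -0.0001  0.0069]
```

>>> servo_tool(commands=[0,0,-0.04,0,0,0,0,0,-0.08,0,0,0,-0.02,0.04,-0.11,0,0,0,-0.02,0.08,-0.135,0,0,0,-0.02,0.12,-0.135,0,0,0,-0.02,0.12,-0.135,0,0,0,-0.02,0.12,-0.135,0,0,0], jaw=1)

```text
clock: 6.5
position: [0.5042, 0.1153, 0.2019]
tool_rot: [1.0, 0.002, 0.0, -0.0]
ft_force: [0.0, 0.5, -0.8]
finger_gap: 0.092
grip_force: 0.0
```

```bash
python3 - <<'E'
from h import *
import pickle
show()
i,im=snap("wrist","w_clip.png"); pickle.dump(i,open("pics/w_clip.pkl","wb"))
print(proj(i,[.523,.116,.01]))
b=cv2.imread("pics/w_clip.png"); cv2.imwrite("pics/c3.png",cv2.resize(b,None,fx=1.5,fy=1.5))
E
```

```text
6.5 [0.5042 0.1153 0.2019] [ 1.0e+00  2.4e-03  3.0e-04 -3.0e-04] [ 0.   0.5 -0.8] 0.09204136651279955 0.0
(np.float64(250.9211866728552), np.float64(163.48672892773052))
```

View pics/c3.png

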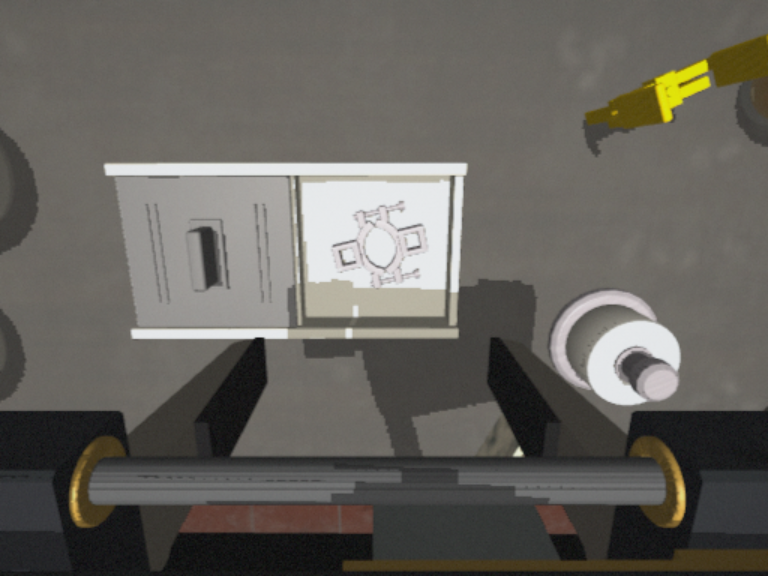

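The cover is fully open. The clip is at 1.5x pixel (380,247), with slots near (347,257) and (412,240), so it's yawed about 15°. The spindle is at (620,350). I'll measure the slots by their outlines.

```bash
python3 - <<'E'
from h import *
import pickle
i=pickle.load(open("pics/w_clip.pkl","rb")); g=cv2.imread("pics/w_clip.png",0)
np.set_printoptions(linewidth=250)
x0,y0=215,130; c=g[y0:205,x0:292]
print(c[22:50,3:30])
for t in (215,225,235):
    m=(c>t).astype(np.uint8)
    n,l,st,ce=cv2.connectedComponentsWithStats(m,connectivity=4)
    for k in range(1,n):
        if 20<st[k,4]<900: 
            q=ce[k]+[x0,y0]; print(t,st[k],q.round(1),ray(i,*q,.018).round(4))
E
```

```text
[[232 232 232 231 233 232 232 232 233 233 232 232 233 232 232 232 231 232 231 232 232 220 175 192 223 223 224]
 [232 232 233 231 232 231 233 232 231 232 232 233 232 232 232 233 232 232 232 232 231 217 199 221 215 224 225]
 [232 232 232 232 232 232 233 232 231 232 231 233 232 232 232 232 232 232 233 233 229 212 201 223 223 223 223]
 [232 232 234 232 232 232 232 231 232 233 232 233 231 232 232 231 232 232 232 232 217 198 222 225 226 224 204]
 [232 233 232 231 232 233 232 232 233 231 232 231 232 231 231 232 231 232 232 231 215 198 222 223 225 219 185]
 [232 231 232 232 232 231 232 232 232 232 232 232 232 233 233 232 232 232 233 224 214 221 222 224 225 209 179]
 [232 232 232 232 232 232 233 233 231 232 232 231 232 233 233 232 233 233 230 212 200 221 222 223 219 207 218]
 [232 233 231 232 232 232 232 232 232 232 232 232 233 233 230 223 223 220 199 180 210 212 221 223 204 200 232]
 [232 231 232 232 231 232 232 231 232 231 226 225 222 219 200 149 128  92 111 147 201 225 226 224 195 197 232]
 [232 232 231 233 232 230 226 226 223 209 170 149 128  95 114 126 138 159 193 193 176 218 224 222 196
[... 1603 characters left out ...]
97 124  90 114 123 135 155 183 210 222 224 221 222 223 197 180 217 220]
 [233 232 232 232 232 220 208 217 215 211 182 162 195 213 222 227 223 222 220 216 218 222 225 219 207 212 210]
 [232 233 232 232 232 223 206 215 219 220 222 226 223 219 216 214 211 208 207 207 201 180 204 232 222 209 220]
 [232 232 232 232 232 232 226 222 230 226 217 212 209 212 209 206 194 182 211 232 232 232 232 232 232 225 214]]
215 [23 12 10 24 81] [241.5 152.4] [0.5366 0.1264 0.018 ]
215 [14 36  8  9 51] [232.1 169.7] [0.5172 0.137  0.018 ]
225 [ 29  22  19  25 357] [252.8 164.3] [0.5235 0.1139 0.018 ]
225 [55 26  9  8 48] [274.2 159.4] [0.529  0.0902 0.018 ]
225 [14 36  7  8 41] [231.6 169.7] [0.5172 0.1376 0.018 ]
```

```bash
python3 - <<'E'
from h import *
import pickle
i=pickle.load(open("pics/w_clip.pkl","rb"))
a=ray(i,231.8,169.7,.012);b=ray(i,274.2,159.4,.012);c=ray(i,252.8,164.3,.010)
d=a-b;print(a,b,c,"mid",(a+b)/2,"dist",np.linalg.norm(d),"yaw of +y axis",np.arctan2(-d[0],d[1]))
a=ray(i,230.8,170.8,.018);print(a)
g=cv2.imread("pics/w_clip.png")
# spindle top in this view
print("spindle",ray(i,658/1.5,381/1.5,.082))
show(); go([.50,-.26,.25],0.03)
E
```

```text
[0.51610069 0.13774243 0.012     ] [0.52811348 0.08976202 0.012     ] [0.52207507 0.11385415 0.01      ] mid [0.52210709 0.11375222 0.012     ] dist 0.04946136740010398 yaw of +y axis 0.24532542191753512
[0.51599567 0.13848836 0.018     ]
spindle [ 0.4469583  -0.06772917  0.082     ]
6.55 [0.5042 0.116  0.2016] [ 1.e+00  3.e-03  1.e-04 -2.e-04] [ 0.2 -0.5 -0.4] 0.09244810402044125 0.0
go [-0.0064  0.3759 -0.0486] [-0.0004 -0.0001 -0.024 ]
```

>>> servo_tool(commands=[-0.006,0.376,-0.02,0,0,0,-0.006,0.376,-0.02,0,0,0,-0.006,0.376,-0.02,0,0,0,-0.006,0.376,-0.02,0,0,0,-0.006,0.376,-0.02,0,0,0,-0.006,0.376,-0.02,0,0,0,-0.006,0.376,-0.02,0,0,0,-0.006,0.376,-0.02,0,0,0,-0.006,0.376,-0.02,0,0,0,-0.006,0.376,-0.02,0,0,0,-0.006,0.376,-0.02,0,0,0])

```text
clock: 7.65
position: [0.5009, -0.2586, 0.221]
tool_rot: [1.0, 0.004, -0.0, -0.0]
ft_force: [-0.3, 1.0, -0.2]
finger_gap: 0.092
grip_force: 0.0
```

```bash
python3 - <<'E'
from h import *
import pickle
show()
i,im=snap("wrist","w_pl.png"); pickle.dump(i,open("pics/w_pl.pkl","wb"))
b=cv2.imread("pics/w_pl.png"); u,v=map(int,proj(i,[.528,-.26,.1])); print(u,v)
x0=max(u-100,0);y0=max(v-75,0);print(x0,y0); cv2.imwrite("pics/c4.png",cv2.resize(b[y0:y0+150,x0:x0+200],None,fx=4,fy=4,interpolation=cv2.INTER_CUBIC))
E
```

```text
7.65 [ 0.5009 -0.2586  0.221 ] [ 1.0e+00  4.2e-03 -5.0e-04 -5.0e-04] [-0.3  1.  -0.2] 0.09199045189981611 0.0
253 167
153 92
```

View pics/c4.png

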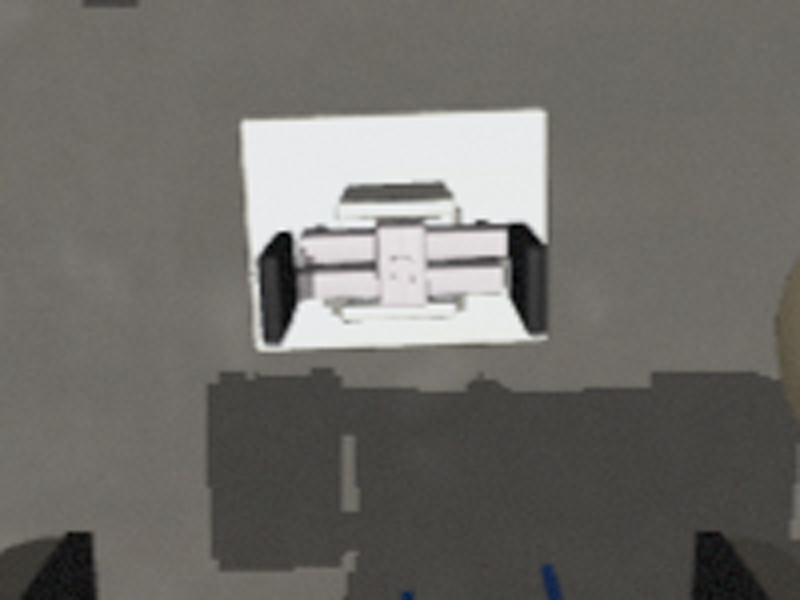

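The crop shows the black grips' top faces: left (262–285, 250–345), right (525–547, 238–333). Their centre is at (404,291) in the crop, and the slope of about -0.04 matches the stand edge.

```bash
python3 - <<'E'
from h import *
import pickle
i=pickle.load(open("pics/w_pl.pkl","rb")); g=cv2.imread("pics/w_pl.png",0)
p=ray(i,254.1,164.75,.114); print("pliers",p)
m=(g>200).astype(np.uint8); n,l,st,ce=cv2.connectedComponentsWithStats(m[100:190,205:300]); 
q=np.array([[242,121],[545,110],[547,338],[258,350]])/4+[153,92]; w=np.array([ray(i,*k,.008)[:2] for k in q]); print("stand",w.mean(0),np.linalg.norm(np.diff(w,axis=0),axis=1),[np.arctan2(*(w[0]-w[1])[::1]) , np.arctan2(*(w[3]-w[2]))])
go([p[0],p[1],.102],.04)
E
```

```text
pliers [ 0.53289804 -0.26042212  0.114     ]
stand [ 0.53185271 -0.25944409] [0.08828933 0.06777348 0.08872101] [np.float64(-0.043381698910921085), np.float64(-0.050735150970254016)]
go [0.032  0.0022 0.1192] [-0.0007  0.0006 -0.0313]
```

>>> servo_tool(commands=[0.032,0.002,0.02,0,0,-0.035,0.032,0.002,0.04,0,0,-0.035,0.032,0.002,0.07,0,0,-0.035,0.032,0.002,0.1,0,0,-0.035,0.032,0.002,0.119,0,0,-0.035,0.032,0.002,0.119,0,0,-0.035,0.032,0.002,0.119,0,0,-0.035])

```text
clock: 8.4
position: [0.533, -0.2612, 0.1029]
tool_rot: [1.0, 0.022, -0.0, -0.0]
ft_force: [-0.2, 0.4, 0.0]
finger_gap: 0.0919
grip_force: 0.0
```

>>> servo_tool(commands=[0,0,0,0,0,0,0,0,0,0,0,0,0,0,0,0,0,0,0,0,0,0,0,0,0,0,0,0,0,0], jaw=0.355, squeeze=5)

```text
clock: 8.9
position: [0.5328, -0.262, 0.103]
tool_rot: [1.0, 0.021, 0.0, -0.0]
ft_force: [0.1, 1.9, 1.3]
finger_gap: 0.0625
grip_force: 0.9
```

>>> servo_tool(commands=[0,0,0,0,0,0,0,0,0,0,0,0,0,0,0,0,0,0,0,0,0,0,0,0,0,0,0,0,0,0], jaw=0.283, squeeze=15)

```text
clock: 9.4
position: [0.5329, -0.2624, 0.103]
tool_rot: [1.0, 0.021, 0.0, 0.0]
ft_force: [-0.4, 0.4, 4.3]
finger_gap: 0.0591
grip_force: 9.0
```

>>> servo_tool(commands=[0,0,-0.01,0,0,0,0,0,-0.02,0,0,0,0,0,-0.035,0,0,0,0,0,-0.06,0,0,0,0,0,-0.09,0,0,0,0,0,-0.11,0,0,0,0,0,-0.11,0,0,0,0,0,-0.11,0,0,0])

```text
clock: 10.2
position: [0.5326, -0.2621, 0.213]
tool_rot: [1.0, 0.021, 0.0, 0.0]
ft_force: [-0.0, 0.1, -0.6]
finger_gap: 0.0589
grip_force: 6.8
```

```bash
python3 - <<'E'
from h import *
import pickle
show(); i,im=snap("wrist","w_lift.png"); pickle.dump(i,open("pics/w_lift.pkl","wb"))
s=sense();p=np.array(s["position"])
Rt=R.from_quat(s["tool_rot"]).as_matrix()
for y in(.025,-.025): print(proj(i,p+Rt@[0,y,.086]))
go([.5221,.1138,.20],.245)
E
```

```text
10.2 [ 0.5326 -0.2621  0.213 ] [9.998e-01 2.090e-02 4.000e-04 2.000e-04] [-0.   0.1 -0.6] 0.05891215173055676 6.844312995672226
(np.float64(281.6913268134674), np.float64(208.5946965515346))
(np.float64(220.58688566151505), np.float64(208.62495050618))
go [ 0.0057 -0.3758  0.0122] [-0.0005  0.0007 -0.2032]
```

View pics/w_lift.png

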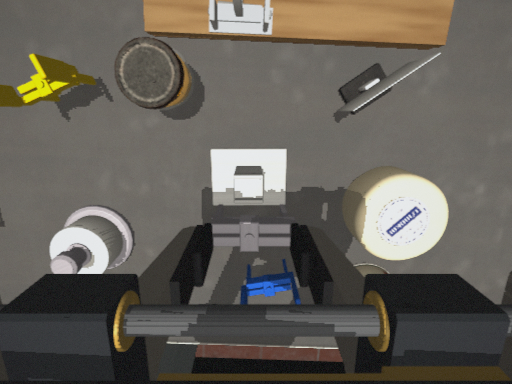

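The pliers hang square in the fingers, with the cross bar at (250,236) and the stand empty. I'll carry them to hover over the clip.

>>> servo_tool(commands=[0.006,-0.376,0.012,0,0,-0.203,0.006,-0.376,0.012,0,0,-0.203,0.006,-0.376,0.012,0,0,-0.203,0.006,-0.376,0.012,0,0,-0.203,0.006,-0.376,0.012,0,0,-0.203,0.006,-0.376,0.012,0,0,-0.203,0.006,-0.376,0.012,0,0,-0.203,0.006,-0.376,0.012,0,0,-0.203,0.006,-0.376,0.012,0,0,-0.203,0.006,-0.376,0.012,0,0,-0.203,0.006,-0.376,0.012,0,0,-0.203])

```text
clock: 11.35
position: [0.5226, 0.1127, 0.1999]
tool_rot: [0.993, 0.122, -0.001, 0.0]
ft_force: [-0.5, 0.6, -1.6]
finger_gap: 0.0591
grip_force: 6.8
```

```bash
python3 - <<'E'
from h import *
show(); go([.5221,.1138,.140],.245)
E
```

```text
11.35 [0.5226 0.1127 0.1999] [ 9.926e-01  1.218e-01 -7.000e-04  2.000e-04] [-0.5  0.6 -1.6] 0.059102065691952636 6.844363957643509
go [-0.0001 -0.0011  0.0599] [ 0.0003  0.0014 -0.0008]
```

>>> servo_tool(commands=[0,-0.001,0.02,0,0,0,0,-0.001,0.04,0,0,0,0,-0.001,0.055,0,0,0,0,-0.001,0.06,0,0,0,0,-0.001,0.06,0,0,0,0,-0.001,0.06,0,0,0])

```text
clock: 11.95
position: [0.5232, 0.1142, 0.1412]
tool_rot: [0.993, 0.122, 0.0, -0.0]
ft_force: [-0.1, 0.2, -0.9]
finger_gap: 0.0591
grip_force: 6.8
```

```bash
python3 - <<'E'
from h import *
import pickle
show(); i,im=snap("wrist","w_hov.png"); pickle.dump(i,open("pics/w_hov.pkl","wb"))
s=sense();p=np.array(s["position"])
Rt=R.from_quat(s["tool_rot"]).as_matrix()
for y in(.025,-.025): print("tip",proj(i,p+Rt@[0,y,.087]))
for q in([.5161,.1377,.018],[.5281,.0898,.018]): print("slot",proj(i,q))
b=cv2.imread("pics/w_hov.png"); cv2.imwrite("pics/c5.png",cv2.resize(b[150:270,170:330],None,fx=5,fy=5,interpolation=cv2.INTER_CUBIC))
E
```

```text
11.95 [0.5232 0.1142 0.1412] [ 9.926e-01  1.216e-01  3.000e-04 -0.000e+00] [-0.1  0.2 -0.9] 0.05912808675099453 6.8441192060709
tip (np.float64(282.0842956750336), np.float64(207.75304971947898))
tip (np.float64(220.8827154434252), np.float64(207.7853893477762))
slot (np.float64(225.4196321319692), np.float64(197.19555086025954))
slot (np.float64(278.197844961208), np.float64(197.10089472261112))
```

View pics/c5.png

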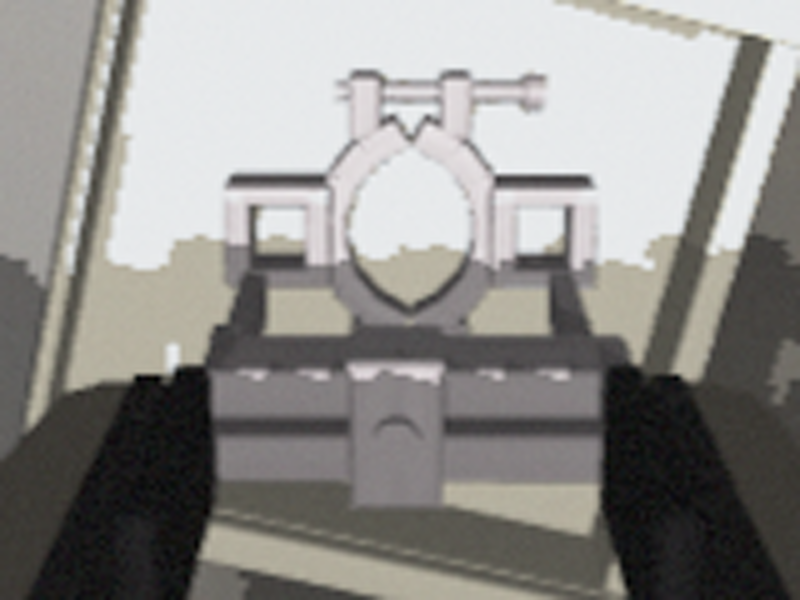

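The hover view (5x crop) shows the slots at (278,237) and (544,237), as predicted. The blades run from the bar up to ends near (255,277) and (568,277). I'll locate those ends numerically.

```bash
python3 - <<'E'
from h import *
import pickle
np.set_printoptions(linewidth=250)
i=pickle.load(open("pics/w_hov.pkl","rb")); g=cv2.imread("pics/w_hov.png",0)
print(g[200:220,212:228]); print(g[200:220,276:294])
p=np.array([0.5232,.1142,.1412]);Rt=R.from_quat([0.9926,.1216,.0003,0]).as_matrix()
for y in(.025,-.025):
  for dy in(-.002,.002):
    print([np.round(proj(i,p+Rt@[x,y+dy,z]),1).tolist() for x,z in((.0045,.087),(-.0045,.087),(.0045,.047),(-.0045,.047))])
E
```

```text
[[179 177 157 126 130 130 132 114  79 110 139 136 138 137 138 137]
 [179 180 158 124 132 130 134 114  73  64  62  64  64  64  67  67]
 [178 178 157 127 129 128 132 115  73  64  64  61  64  66  64  64]
 [178 181 164 136 130 130 132 113  80  70  73  74  77  76  77  77]
 [180 179 163 134 132 128 115  90  89  94  96 110 119 115 120 118]
 [178 178 159 133 135 124  96  66  62  68  77 107 133 133 134 133]
 [179 178 165 137 131 114  76  65  67  64  71 102 131 130 132 129]
 [177 176 178 164 137 117  70  66  66  67  68 111 139 140 141 140]
 [178 179 180 178 164 116  68  67  65  63  63 129 178 179 179 181]
 [177 176 177 178 149  80  69  67  64  62  63 129 178 180 180 178]
 [179 177 179 175 141  66  67  64  64  67  59 129 178 178 175 178]
 [177 176 179 163 117  67  67  63  66  62  63 130 179 178 181 179]
 [177 176 177 150  80  68  66  69  65  63  61 129 177 176 178 179]
 [179 178 174 140  66  64  67  67  68  63  65 129 178 178 178 179]
 [171 161 152 115  69  69  65  66  62  62  75 137 178 177 177 179]
 [139  65  64  64  71  76  70  65  62  62  83 143 179 178 178 177]
 [115  62  62  67  68  75  6
[... 1301 characters left out ...]
178 146  72  63  61  64  67  67  65  95 147 178 177 177 177 177]
 [177 179 176 157  99  62  61  66  63  64  65  90 146 177 177 176 177 176]
 [165 168 165 148  98  64  65  67  68  68  68  64 120 164 165 166 165 167]
 [ 98  96 100  97  88  74  74  74  76  80  76  75  85  98  97  99  99 105]
 [ 76  77  77  75  74  73  75  77  75  79  76  77  79  76  74  76  79  77]
 [ 77  78  78  80  74  79  77  79  74  77  81  77  78  72  67  75  73  79]]
[[280.0, 202.7], [279.7, 213.2], [285.5, 220.0], [285.1, 232.2]]
[[284.9, 202.7], [284.6, 213.2], [291.3, 220.0], [290.8, 232.2]]
[[218.5, 202.7], [218.9, 213.2], [212.4, 220.0], [212.9, 232.2]]
[[223.5, 202.7], [223.7, 213.2], [218.3, 220.0], [218.7, 232.2]]
```

>>> servo_tool(commands=[0.0003,0.0003,0.01,0,0,0,0.0003,0.0003,0.02,0,0,0,0.0003,0.0003,0.028,0,0,0,0.0003,0.0003,0.033,0,0,0,0.0003,0.0003,0.033,0,0,0,0.0003,0.0003,0.033,0,0,0])

```text
clock: 12.6
position: [0.523, 0.1146, 0.1074]
tool_rot: [0.993, 0.122, -0.0, 0.0]
ft_force: [-0.8, -0.6, -0.2]
finger_gap: 0.0589
grip_force: 6.8
```

```bash
python3 - <<'E'
from h import *
import pickle
np.set_printoptions(linewidth=250)
show(); i,im=snap("wrist","w_low.png"); pickle.dump(i,open("pics/w_low.pkl","wb")); show()
b=cv2.imread("pics/w_low.png"); cv2.imwrite("pics/c6.png",cv2.resize(b[170:260,185:315],None,fx=6,fy=6,interpolation=cv2.INTER_CUBIC))
E
```

```text
12.6 [0.523  0.1146 0.1074] [ 9.925e-01  1.221e-01 -2.000e-04  0.000e+00] [-0.8 -0.6 -0.2] 0.058892500266172355 6.844382509589195
12.65 [0.5232 0.1146 0.1077] [ 9.925e-01  1.221e-01  1.000e-04 -0.000e+00] [-0.3  0.7 -1.2] 0.05895299069715949 6.844336688518524
```

View pics/c6.png

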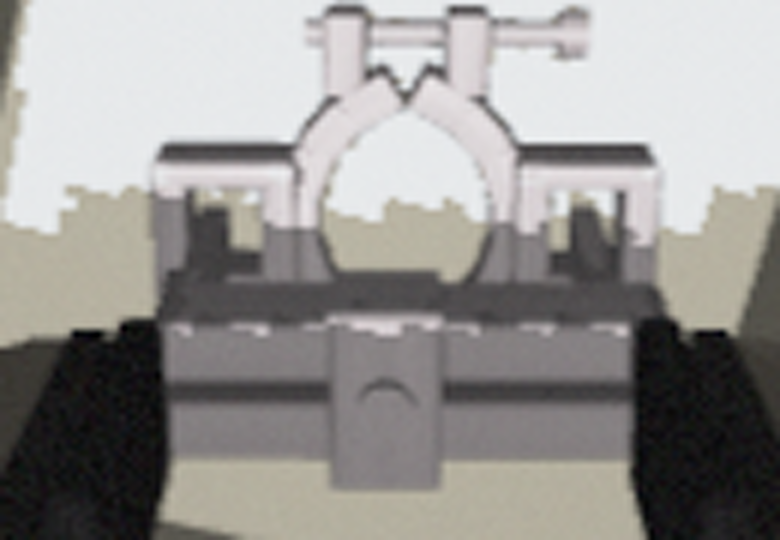

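The close view shows both blade ends over the slot openings: left blade at (210,208) with slot columns 188–262, right blade at (588,208) with slot columns 550–625. A small shift of +x 0.5 mm and +y 0.8 mm centres them, then I descend.

>>> servo_tool(commands=[0.0005,0.0008,0,0,0,0,0.0005,0.0008,0,0,0,0,0.0005,0.0008,0.003,0,0,0,0.0005,0.0008,0.006,0,0,0,0.0005,0.0008,0.009,0,0,0,0.0005,0.0008,0.011,0,0,0,0.0005,0.0008,0.011,0,0,0])

```text
clock: 13.35
position: [0.5235, 0.1138, 0.0962]
tool_rot: [0.993, 0.122, -0.0, 0.0]
ft_force: [0.0, -0.6, -1.1]
finger_gap: 0.0592
grip_force: 6.8
```

```bash
python3 - <<'E'
from h import *
show()
E
```

```text
13.35 [0.5235 0.1138 0.0962] [ 9.925e-01  1.221e-01 -3.000e-04  0.000e+00] [ 0.  -0.6 -1.1] 0.05915487424297484 6.844361275434494
```

>>> servo_tool(commands=[0,0,0,0,0,0,0,0,0,0,0,0,0,0,0,0,0,0,0,0,0,0,0,0,0,0,0,0,0,0], jaw=0.04, squeeze=34)

```text
clock: 13.85
position: [0.5238, 0.1139, 0.0966]
tool_rot: [0.993, 0.122, 0.0, 0.0]
ft_force: [-0.6, -0.4, -1.5]
finger_gap: 0.0481
grip_force: 15.9
```

>>> servo_tool(commands=[0,0,0,0,0,0,0,0,0,0,0,0,0,0,0,0,0,0,0,0,0,0,0,0,0,0,0,0,0,0,0,0,0,0,0,0], jaw=-0.065)

```text
clock: 14.45
position: [0.5238, 0.1139, 0.0966]
tool_rot: [0.993, 0.122, 0.0, -0.0]
ft_force: [-0.8, 0.1, -1.5]
finger_gap: 0.0429
grip_force: 19.2
```

```bash
python3 - <<'E'
from h import *
show(); snap("wrist","w_sq.png")
E
```

```text
14.45 [0.5238 0.1139 0.0966] [ 0.9925  0.1221  0.     -0.    ] [-0.8  0.1 -1.5] 0.0429412537043059 19.232802093029022
```

The grip force (19.2 N) equals pliers spring plus clip spring, so the clip is spread. I'll lift it slowly.

>>> servo_tool(commands=[0,0,-0.004,0,0,0,0,0,-0.01,0,0,0,0,0,-0.02,0,0,0,0,0,-0.035,0,0,0,0,0,-0.055,0,0,0,0,0,-0.08,0,0,0,0,0,-0.105,0,0,0,0,0,-0.12,0,0,0,0,0,-0.12,0,0,0])

```text
clock: 15.4
position: [0.5252, 0.1142, 0.2196]
tool_rot: [0.993, 0.122, 0.003, -0.0]
ft_force: [-0.4, 0.6, -1.3]
finger_gap: 0.0433
grip_force: 19.2
```

```bash
python3 - <<'E'
from h import *
import pickle
show(); i,im=snap("wrist","w_up.png"); pickle.dump(i,open("pics/w_up.pkl","wb"))
g0=cv2.imread("pics/w_sq.png",0);g=cv2.imread("pics/w_up.png",0)
# the clip must look the same in the wrist view before and after the lift
c0=g0[165:225,200:300]; r=cv2.matchTemplate(g[150:240,185:315],g0[178:215,215:290],cv2.TM_CCOEFF_NORMED); print(cv2.minMaxLoc(r),"expect loc (30,28)")
go([.4452,-.070,.22],.245)
E
```

```text
15.4 [0.5252 0.1142 0.2196] [ 9.925e-01  1.221e-01  2.500e-03 -2.000e-04] [-0.4  0.6 -1.3] 0.04330884354376894 19.231213331222534
(-0.09415749460458755, 0.77854323387146, (19, 8), (30, 28)) expect loc (30,28)
go [-0.1214  0.1594 -0.0023] [ 0.0001 -0.0029 -0.0002]
```

>>> servo_tool(commands=[-0.12,0.1595,0,0,0,0,-0.12,0.1595,0,0,0,0,-0.12,0.1595,0,0,0,0,-0.12,0.1595,0,0,0,0,-0.12,0.1595,0,0,0,0,-0.12,0.1595,0,0,0,0,-0.12,0.1595,0,0,0,0,-0.12,0.1595,0,0,0,0])

```text
clock: 16.25
position: [0.4464, -0.0689, 0.2163]
tool_rot: [0.992, 0.123, -0.0, -0.0]
ft_force: [0.8, -0.3, -1.6]
finger_gap: 0.0429
grip_force: 19.2
```

```bash
python3 - <<'E'
from h import *
import pickle
np.set_printoptions(linewidth=300)
show(); i,im=snap("wrist","w_sp1.png"); pickle.dump(i,open("pics/w_sp1.pkl","wb"))
s=sense();p=np.array(s["position"]);Rt=R.from_quat(s["tool_rot"]).as_matrix()
c=p+Rt@[-.0016,0,.083]
print("clip ring centre expected px",proj(i,c)); print("spindle top px",proj(i,[.4448,-.07,.082]),"roll top",proj(i,[.4448,-.07,.05]))
g=cv2.imread("pics/w_sp1.png",0)
print(cv2.resize(g[140:220,200:308],None,fx=.5,fy=.5,interpolation=cv2.INTER_AREA))
E
```

```text
16.25 [ 0.4464 -0.0689  0.2163] [ 9.924e-01  1.229e-01 -1.000e-04 -2.000e-04] [ 0.8 -0.3 -1.6] 0.0429257460583924 19.229781925678253
clip ring centre expected px (np.float64(251.67011537977316), np.float64(211.38809381410388))
spindle top px (np.float64(252.37155212327656), np.float64(194.46819145097228)) roll top (np.float64(252.25215997570007), np.float64(186.45294651262913))
[[107 106 106 ... 106 109 109]
 [106 106 106 ... 107 107 108]
 [107 105 105 ... 106 108 109]
 ...
 [ 68  87  74 ...  67  67  72]
 [ 68  66  65 ...  67  65  76]
 [ 65  65  63 ...  67  66  68]]
```

```bash
python3 - <<'E'
from h import *
import sys
np.set_printoptions(linewidth=400,threshold=sys.maxsize)
g=cv2.imread("pics/w_sp1.png",0)
show()
print(g[168:216:2,216:290:2])
g=cv2.imread("pics/w_up.png",0)
print(g[180:216:3,216:290:2])
E
```

```text
16.3 [ 0.4464 -0.0688  0.2164] [ 9.924e-01  1.231e-01 -1.000e-04 -1.000e-04] [-0.1 -0.3 -1.6] 0.042890546874097754 19.22973096370697
[[ 99 169 188 214 214 168 228 233 232 232 232 232 232 232 232 232 232 233 232 232 233 232 232 232 232 232 232 232 231 232 221 190 222 220 186 162 108]
 [108 169 201 216 206 206 232 233 232 232 232 232 232 229 226 232 233 233 232 232 232 231 232 232 232 233 233 232 232 232 233 204 222 225 206 171 112]
 [143 171 207 215 208 233 232 232 232 233 233 232 233 176 175 175 233 232 227 232 229 227 232 233 230 212 177 204 225 216 210 232 199 221 209 178  98]
 [144 182 218 218 219 233 232 231 123  77  80 173 175 175 175 172 166 152 137 134 166 173 175 175 194  73  76  80 167 169 221 232 206 225 217 171  96]
 [140 184 220 213 231 233 218 177 194 197 197 162 148 149 139 110 144 123 118 116 116 103 141 142 129 202 200 194 130 164 162 232 228 212 213 174 119]
 [133 177 216 209 232 233 215 175 210 217 217 169 201 203 203 204 202 200 201 203 202 200 201 200 175 218 217 214 163 211 210 232 232 211 214 172 115]
 [139 175 214 215 232 233 201 172 210 218 218 162 180 116 166
[... 3770 characters left out ...]
95 197 196 195 196 193 196 195 194 193 196 194 196 180 215 228 230 169 124 128 126 117 117 119]
 [224 225 226 233 225 173 222 229 188 194 195 192 191 195 194 193 193 194 193 194 194 195 194 193 193 192 195 189 227 227 188 227 226 226 226 226 226]
 [192 191 173 136 147 115 149 130 196 194 195 193 194 194 194 194 194 195 195 194 195 195 195 197 193 193 194 193 189 224 173 225 224 192 191 164  87]
 [194 221 219 141 144 119 149 116 193 196 195 194 194 192 193 194 194 193 193 193 193 195 195 193 193 194 194 193 105 142 149 204 152 203 195 103  86]
 [193 228 219 140 142 113 149 119 173 194 194 192 193 195 194 194 195 194 193 192 192 191 193 194 194 193 194 177 109 142 105 140 142 157 180  91  92]]
```

```bash
python3 - <<'E'
from h import *
import pickle
i=pickle.load(open("pics/w_sp1.pkl","rb"))
p=np.array([.4464,-.0689,.2164]);Rt=R.from_quat([.9924,.123,-.0001,-.0001]).as_matrix()
tl=lambda q:(Rt.T@(q-p)).round(4)
for n in("w_sq","w_up","w_sp1"):
    g=cv2.imread("pics/%s.png"%n,0).astype(int); print(n,"R",g[194:210,282:290].mean(1).round(),"L",g[194:210,216:222].mean(1).round())
for r in(200.5,201,201.5): print("ear edge x in tool",tl(ray(i,283,r,p[2]-.0786)))
print("bore sides",tl(ray(i,231,206,p[2]-.083)),tl(ray(i,273,206,p[2]-.083)))
for z in(.082,.079): print("spindle lower edge",z,tl(ray(i,251.6,207,z)))
g=cv2.imread("pics/w_sp1.png",0).astype(int); print(g[198:212,251:254].mean(1).round()); print(g[202,238:266],g[204,238:266])
E
```

```text
w_sq R [232. 232. 232. 222. 112.  79.  77. 108. 193. 222. 215. 208. 194. 215.
 216. 216.] L [232. 232. 232. 220.  77.  78.  81. 121. 208. 221. 187. 146. 148. 165.
 165. 164.]
w_up R [198. 192. 190. 176. 106.  85.  84. 120. 209. 232. 226. 216. 156. 147.
 146. 144.] L [240. 238. 224. 179.  84.  84.  87. 133. 220. 233. 226. 214. 178. 179.
 186. 199.]
w_sp1 R [ 78.  76.  70.  69.  78.  79.  79. 112. 197. 221. 215. 196. 106.  78.
  79.  78.] L [106.  80.  68.  70.  77.  78.  78. 125. 211. 223. 210. 160.  84.  85.
  86.  87.]
ear edge x in tool [0.0089 0.0244 0.0786]
ear edge x in tool [0.0085 0.0244 0.0786]
ear edge x in tool [0.0081 0.0244 0.0786]
bore sides [ 0.003  -0.0167  0.083 ] [0.003 0.017 0.083]
spindle lower edge 0.082 [-0.0146 -0.      0.1344]
spindle lower edge 0.079 [-0.0156 -0.      0.1374]
[214. 197. 137. 138. 136. 134. 131. 123. 111. 137. 172. 174. 174. 176.]
[174 174 167 136 111 108 120 133 135 134 139 136 137 136 136 137 137 134
 133 137 133 128 111 110 119 142 167 175] [173 175 175 175 168 145 114 106 111 125 125 129 130 134 131 128 132 127
 128 124 111 109 128 159 177 171 174 174]
```

Clip and spindle line up within about 0.5 mm, and the clip hasn't slipped: its ear edge is at the same row in all three pictures. I'll descend, with a force check part way.

>>> servo_tool(commands=[0.0003,0.0002,0.01,0,0,0,0.0003,0.0002,0.02,0,0,0,0.0003,0.0002,0.03,0,0,0,0.0003,0.0002,0.038,0,0,0,0.0003,0.0002,0.042,0,0,0,0.0003,0.0002,0.047,0,0,0,0.0003,0.0002,0.052,0,0,0,0.0003,0.0002,0.052,0,0,0])

```text
clock: 17.1
position: [0.446, -0.0701, 0.1641]
tool_rot: [0.993, 0.122, -0.0, -0.0]
ft_force: [-0.4, 0.1, -2.1]
finger_gap: 0.0432
grip_force: 19.2
```

```bash
python3 - <<'E'
from h import *
show(); snap("wrist","w_d1.png"); g=cv2.imread("pics/w_d1.png",0).astype(int); print("R",g[194:210,282:290].mean(1).round(),"L",g[194:210,216:222].mean(1).round())
E
```

```text
17.1 [ 0.446  -0.0701  0.1641] [ 9.925e-01  1.220e-01 -4.000e-04 -1.000e-04] [-0.4  0.1 -2.1] 0.043152154232663886 19.229979515075684
R [196. 172. 156. 146.  83.  79.  79. 111. 196. 222. 215. 200. 138. 130.
 128. 122.] L [218. 201. 173. 160.  77.  78.  82. 126. 211. 222. 199. 147. 142. 154.
 157. 153.]
```

>>> servo_tool(commands=[0,0,0.004,0,0,0,0,0,0.008,0,0,0,0,0,0.012,0,0,0,0,0,0.015,0,0,0,0,0,0.0172,0,0,0,0,0,0.0172,0,0,0,0,0,0.0172,0,0,0,0,0,0.0172,0,0,0])

```text
clock: 17.95
position: [0.4464, -0.0701, 0.1475]
tool_rot: [0.993, 0.122, 0.0, 0.0]
ft_force: [0.3, 0.3, -2.1]
finger_gap: 0.0427
grip_force: 19.2
```

```bash
python3 - <<'E'
from h import *
show(); i,im=snap("wrist","w_d2.png"); show(); g=cv2.imread("pics/w_d2.png",0).astype(int); print("R",g[194:210,282:290].mean(1).round(),"L",g[194:210,216:222].mean(1).round())
import sys; np.set_printoptions(linewidth=400,threshold=sys.maxsize)
print(g[180:222:3,216:290:2]); print(proj(i,[.4448,-.07,.082]))
E
```

```text
17.95 [ 0.4464 -0.0701  0.1475] [9.925e-01 1.221e-01 1.000e-04 0.000e+00] [ 0.3  0.3 -2.1] 0.04270061474457126 19.229808747768402
18.0 [ 0.4464 -0.0701  0.1475] [9.925e-01 1.221e-01 1.000e-04 0.000e+00] [-0.7  0.2 -1.9] 0.04323740377586175 19.229816794395447
R [212. 212. 206. 182.  87.  78.  78. 110. 195. 221. 215. 207. 186. 191.
 168. 164.] L [232. 232. 227. 192.  77.  77.  78. 124. 209. 218. 174. 158. 143. 155.
 157. 162.]
[[214 210 122 205 232 232 202 137 207 219 216 156 161 186 188 191 179 140 178 182 178 174 182 180 141 218 216 214 152 204 204 228 140 162 218 219 216]
 [213 169 229 232 232 232 232 213 209 218 214 153 171 163 231 232 233 232 233 233 232 232 214 166 161 219 216 206 143 171 191 232 232 187 186 222 224]
 [189 229 231 233 232 232 232 213 207 216 209 149 142 130 143 233 232 232 232 233 233 214 115 148 134 218 213 202 197 232 232 232 233 232 203 217 217]
 [219 231 233 233 232 232 231 223 193 211 211 219 217 222 119 176 233 228 229 233 233 113 220 223 223 216 210 185 215 232 232 232 232 233 232 205 219]
 [232 232 233 233 233 232 230 106 210 215 218 219 220 214 181 218 2
[... 807 characters left out ...]
13 159 213 213 194 203 225 163]
 [173 171 153 130 133 111 136 108 174 115 138 104 123 133 203 206 134 189 218 216 215 215 214 185 164 146 144 172  94 133 103 129 132 181 173 172 153]
 [172 172 153 128 133 111 135 108 152 104 101 127 135 131 132 135 133 137 135 138 206 133 134 133 111 101 138 159 100 132  96 129 134 143 172 173 143]
 [ 88  87  97 121 123  97 113  76  80  79  79  78  79  79  81 104 124 125 126 128 125 125 126 125 121  98 124 112 107 126  94 124 122 104 109 110  85]
 [ 62  63  66  62  66  60  76  74  80  65  78  78  77  78  81  72  76  75  78  77  77  80  78  77  79  78  79  78  76  76  76  75  78  78  63  65  65]]
(np.float64(251.0995222141888), np.float64(218.93323882909834))
```

>>> servo_tool(commands=[0,0,0.0008,0,0,0,0,0,0.0008,0,0,0,0,0,0.0008,0,0,0,0,0,0.0008,0,0,0,0,0,0.0008,0,0,0])

```text
clock: 18.5
position: [0.4464, -0.0701, 0.1466]
tool_rot: [0.993, 0.122, 0.0, 0.0]
ft_force: [0.7, 0.1, -1.3]
finger_gap: 0.0434
grip_force: 19.2
```

```bash
python3 - <<'E'
from h import *
show(); print(job_done())
E
```

```text
18.5 [ 0.4464 -0.0701  0.1466] [0.9925 0.1221 0.     0.    ] [ 0.7  0.1 -1.3] 0.043360508654695734 19.22996699810028
the job is handed in; nothing more can be done
None
```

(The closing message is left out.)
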